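Bud vases to the display rack, in reverse order

TASK

Move the four bud vases from the wooden carrying rack into the wells of the green display rack in reverse order, so that guests sitting across the table see the row as you see it now: the vase now at the left end (as the robot sees it) goes into the right-end well, the second from the left into the second from the right, and so on. Set each one down gently, upright in its well, without dropping it or tipping any vase over.

Things in the scene. Friction and masses are not known exactly. Their poses are not given: they have to be found in the camera images.
- vase_ball: the round-bellied bud vase of blush stoneware: 105 mm tall, foot 48 mm in diameter, ball belly 66 mm at its widest (38 mm up), then an upright cylindrical neck 28 mm in diameter from 70 to 105 mm up (grip it there). About 240 g. Loose; origin at the centre of its underside, z up its axis; round. Starts on a cork seat of the carrying rack.
- vase_tube: the straight tubular bud vase of blush stoneware: a plain upright cylinder 48 mm in diameter and 125 mm tall, the tallest. About 220 g. Loose; origin at the centre of its underside, z up its axis; round. Starts on a cork seat of the carrying rack.
- vase_cone: the slim conical bud vase of blush stoneware: 92 mm tall, foot 48 mm in diameter, tapering from 14 to 56 mm up into an upright cylindrical neck 20 mm in diameter from 56 to 92 mm up (grip it there). About 130 g. Loose; origin at the centre of its underside, z up its axis; round. Starts on a cork seat of the carrying rack.
- vase_pot: the squat pot of blush stoneware: 58 mm tall, the lowest and widest-mouthed; foot 48 mm in diameter, upright sides 60 mm in diameter from 18 to 58 mm up (grip it there). About 180 g. Loose; origin at the centre of its underside, z up its axis; round. Starts on a cork seat of the carrying rack.
- seat_ball: the cork seat (flat disc 68 mm in diameter, 5 mm thick, fixed in the carrying rack) on which the round-bellied vase stands at the start; all four seats look alike. Origin at the centre of its underside; the vase's foot starts 5 mm above it. It stays where it is, so it tells where that vase stood.
- seat_tube: the cork seat (flat disc 68 mm in diameter, 5 mm thick, fixed in the carrying rack) on which the tube vase stands at the start; all four seats look alike. Origin at the centre of its underside; the vase's foot starts 5 mm above it. It stays where it is, so it tells where that vase stood.
- seat_cone: the cork seat (flat disc 68 mm in diameter, 5 mm thick, fixed in the carrying rack) on which the cone vase stands at the start; all four seats look alike. Origin at the centre of its underside; the vase's foot starts 5 mm above it. It stays where it is, so it tells where that vase stood.
- seat_pot: the cork seat (flat disc 68 mm in diameter, 5 mm thick, fixed in the carrying rack) on which the pot vase stands at the start; all four seats look alike. Origin at the centre of its underside; the vase's foot starts 5 mm above it. It stays where it is, so it tells where that vase stood.
- carrier: the wooden carrying rack, a tray 100 x 326 mm (side lips 22 mm high, brass end handles 45 mm high), fixed to the table beside the display rack. Origin at the centre of its underside, on the table; y runs along the row to the robot's left (within 20 degrees), z up. Seats at x = 0, y = -117, -39, 39, 117 mm in its frame, their tops 19 mm above its underside.
- riser: the dark green display rack, a block 100 x 324 x 30 mm with four round felt-lined wells in its top, fixed to the table left or right of the carrying rack. Origin at the centre of its underside; y runs along the row to the robot's left (within 20 degrees), z up. Wells at x = 0, y = -117, -39, 39, 117 mm in its frame, 68 mm across, 10 mm deep: floor 20 mm above the underside.

How it is judged:
At the end, for the whole second after the job is handed in: Each vase is in the well that mirrors its starting seat (seat at y in the carrying rack's frame, well at -y in the display rack's), within 13 mm of the well's centre along x and y, foot on the well's floor within 3.5 mm, upright within 0.08 rad, still (under 0.02 m/s), not touched by the fingers (x of vase_ball in the frame of riser between -0.013 and 0.013 m and z of vase_ball in the frame of riser between 0.0165 and 0.0235 m and angle between each of vase_ball, vase_tube, vase_cone, vase_pot's own z axis and vertical below 0.08 rad and linear speed of each of vase_ball, vase_tube, vase_cone, vase_pot below 0.02 m/s and contact force between each of vase_ball, vase_tube, vase_cone, vase_pot and the fingers below 0.05 N and ((y of seat_ball in the frame of carrier between -0.137 and -0.097 m and y of vase_ball in the frame of riser between 0.104 and 0.13 m) or (y of seat_ball in the frame of carrier between -0.059 and -0.019 m and y of vase_ball in the frame of riser between 0.026 and 0.052 m) or (y of seat_ball in the frame of carrier between 0.019 and 0.059 m and y of vase_ball in the frame of riser between -0.052 and -0.026 m) or (y of seat_ball in the frame of carrier between 0.097 and 0.137 m and y of vase_ball in the frame of riser between -0.13 and -0.104 m)) and x of vase_tube in the frame of riser between -0.013 and 0.013 m and z of vase_tube in the frame of riser between 0.0165 and 0.0235 m and ((y of seat_tube in the frame of carrier between -0.137 and -0.097 m and y of vase_tube in the frame of riser between 0.104 and 0.13 m) or (y of seat_tube in the frame of carrier between -0.059 and -0.019 m and y of vase_tube in the frame of riser between 0.026 and 0.052 m) or (y of seat_tube in the frame of carrier between 0.019 and 0.059 m and y of vase_tube in the frame of riser between -0.052 and -0.026 m) or (y of seat_tube in the frame of carrier between 0.097 and 0.137 m and y of vase_tube in the frame of riser between -0.13 and -0.104 m)) and x of vase_cone in the frame of riser between -0.013 and 0.013 m and z of vase_cone in the frame of riser between 0.0165 and 0.0235 m and ((y of seat_cone in the frame of carrier between -0.137 and -0.097 m and y of vase_cone in the frame of riser between 0.104 and 0.13 m) or (y of seat_cone in the frame of carrier between -0.059 and -0.019 m and y of vase_cone in the frame of riser between 0.026 and 0.052 m) or (y of seat_cone in the frame of carrier between 0.019 and 0.059 m and y of vase_cone in the frame of riser between -0.052 and -0.026 m) or (y of seat_cone in the frame of carrier between 0.097 and 0.137 m and y of vase_cone in the frame of riser between -0.13 and -0.104 m)) and x of vase_pot in the frame of riser between -0.013 and 0.013 m and z of vase_pot in the frame of riser between 0.0165 and 0.0235 m and ((y of seat_pot in the frame of carrier between -0.137 and -0.097 m and y of vase_pot in the frame of riser between 0.104 and 0.13 m) or (y of seat_pot in the frame of carrier between -0.059 and -0.019 m and y of vase_pot in the frame of riser between 0.026 and 0.052 m) or (y of seat_pot in the frame of carrier between 0.019 and 0.059 m and y of vase_pot in the frame of riser between -0.052 and -0.026 m) or (y of seat_pot in the frame of carrier between 0.097 and 0.137 m and y of vase_pot in the frame of riser between -0.13 and -0.104 m))).
It fails at once if a vase was tipped over (angle between any of vase_ball, vase_tube, vase_cone, vase_pot's own z axis and vertical above 0.7 rad).
It fails at once if a vase was dropped onto the display rack (came down faster than 0.45 m/s in the last 20 mm above a well's floor) ((z of vase_ball in the frame of riser below 0.04 m and x of vase_ball in the frame of riser between -0.05 and 0.05 m and y of vase_ball in the frame of riser between -0.16 and 0.16 m and linear speed of vase_ball above 0.45 m/s) or (z of vase_tube in the frame of riser below 0.04 m and x of vase_tube in the frame of riser between -0.05 and 0.05 m and y of vase_tube in the frame of riser between -0.16 and 0.16 m and linear speed of vase_tube above 0.45 m/s) or (z of vase_cone in the frame of riser below 0.04 m and x of vase_cone in the frame of riser between -0.05 and 0.05 m and y of vase_cone in the frame of riser between -0.16 and 0.16 m and linear speed of vase_cone above 0.45 m/s) or (z of vase_pot in the frame of riser below 0.04 m and x of vase_pot in the frame of riser between -0.05 and 0.05 m and y of vase_pot in the frame of riser between -0.16 and 0.16 m and linear speed of vase_pot above 0.45 m/s)).
It also fails if it takes over 109 s, if anything falls off the work surface, if the arm or the gripper's body presses on something with over 40 N, if the wrist force passes 120 N, or if a joint passes its speed limit or range.

ROBOT

A 7-joint arm with a two-finger parallel gripper is mounted at the origin on the work surface. World frame = base frame: x ahead of the robot, y to its left, z up, the work surface at z = 0. Lengths are in m, angles in rad, forces in N, time in s.
With the tool pointing down it reaches from about 0.4 to 0.85 m from the base axis. Payload 4.5 kg.
Tool frame: the origin (TCP) lies where the fingers leave the gripper's body, on its centre line; the fingertips stand 64 mm ahead of it and the grasp point (between the pads) lies 45 mm ahead of it; z points along the fingers, y is the line along which they close (so a half turn about z gives the same grasp; the last joint's range is limited). The gripper opens to 88 mm and grips with 3 to 60 N. Pads are 18 mm wide; open, the fingers measure 123 mm over their backs; the gripper's body (75 mm by 187 mm) begins 45 mm behind the grasp point.
Start: joints at [-1.166, 0.689, -0.195, 1.565, 0.157, 0.902, -0.215], TCP at [0.226, 0.583, 0.303] pointing down, gripper open.
Joint ranges: [-3.01, 3.01], [-0.46, 2.08], [-1.47, 1.51], [0.13, 2.56], [-1, 4.14], [0.04, 2.09], [-2.66, 2.66]. Speed limits (rad/s): [2.57, 2.57, 3.14, 3.14, 3.14, 3.14, 3.14].

INTERFACE

Orientations are given as a unit quaternion [x, y, z, w].
In Python, from plant import r gives the robot as it stands.
- The arm moves only by the tool play_rows, never from a script. Its arguments are lists of equal length, an entry for each row: "translation": the shift along the tool's x, y, z in m, a list of three; "delta_rot": the turn, a rotation vector about the tool's x, y, z in degrees, a list of three; "grip": the opening, from -1 (shut) to 1 (fully open). In form: {"translation": [[x, y, z], ...], "delta_rot": [[rx, ry, rz], ...], "grip": [grip, ...]}. A call has 1 to 20 rows; each row shifts and turns the commanded pose from where the row before left it, along the tool's axes as they then stand; what a row does not reach is not made up. A row lasts 1/8 s, in which the tool goes at most 62.5 mm and 10.7 degrees, less where a joint would pass 70% of its speed; a pose out of reach is approached as far as the arm can. A call with a gripper value outside its range is refused whole. The fingers move at their own pace and stop on an object; "squeeze" is the grip in N (left out, the last holds). Time passes only in rows, so rows that do not move let the fingers close. It gives the time, the measured TCP pose, the force, the opening and the grip force at its end, in the units of the state.
- r.get_state(): the state, without advancing time (a new reading comes with each control period).
- r.snapshot(name): name is "side" or "top" or "wrist"; returns the picture (384x512x3 uint8, blue, green, red); there is no depth.
- r.get_calibration(name): a dict with "intrinsics" (3x3 intrinsics, pixels), "k1" (the pictures are not rectified: a ray, as slopes to the right and down, at radius r is drawn at 1 + k1 r^2 times it, then the intrinsics apply), "eye" and "rotation" of the camera in the world. Camera axes: x right, y up, looking along -z (the intrinsics and any distortion apply to the point x, -y, -z); pixel columns grow to the right and rows downward; lengths in m; the calibration is good to about 2 mm. A picture is of the moment at which its call begins: read the wrist's pose just before it. get_calibration takes no time and is no camera call; for the wrist camera it gives the pose at the moment of the call.
- r.finish_job(): hands the job in; it is judged then, once.
Trained networks look in the newest picture that a camera, given by its name, has taken for a name from the list of things; names that differ only in an ending like _2 or _b are one class to them, and where a whole thing is asked for, a point or a joint stands for the part that bears it (a point fixed in the world has none). Each returns a list of dicts, best first, with "confidence" (0 to 1); they miss things now and then, are a little off and sometimes report something else, mostly with a low value. They report only what shows in the picture. A call takes as long as a camera call.
- r.look_for(camera, target): "point" ([x, y, z] in m, in world coordinates, good to about 4 mm: the middle of the surface that is visible of it).
- r.silhouettes(camera, target): "pixels" (384x512 bool, what is visible of it).
The state is a dict: "clock": time; "q": joint angles; "qd": joint speeds; "joint_torque": joint torques, N m; "tool_pos": TCP position; "eef_rot": TCP orientation; "contact_force": force on the tool from outside, world axes, zero at the start; "moment": the same for the moment, N m; "opening": opening from 0.0 (shut) to 1.0 (fully open); "finger_force": force on a finger pad.
Only numpy, scipy, OpenCV 4.12 (cv2) and the standard library are available. Lean on these libraries where they do the work, as an engineer would, in place of code of your own. Each camera call takes 0.05 s, during which the arm holds its last target. There are 200 camera calls.

## Working session

There is one attempt and no reset: what is moved stays moved. The work goes in short steps, Python scripts to look and compute and a tool call to move; the robot and the scene stay as the last step left them, time stands still between calls to the robot, and variables do not carry over. Pictures are saved under pics/ and viewed, at most 14 in all, crops included, and the job is handed in when it is done.

Besides the shell and the picture viewer there is one more tool, called after "Request:" by a JSON object that holds its "fn" and its "kwargs". play_rows: Moves the arm, as the interface text tells. Its arguments: {"type":"object","properties":{"translation":{"type":"array","items":{"type":"array","items":{"type":"number"}}},"delta_rot":{"type":"array","items":{"type":"array","items":{"type":"number"}}},"grip":{"type":"array","items":{"type":"number"}},"squeeze":{"type":"number"}},"required":["translation","delta_rot","grip"]}

```bash
mkdir -p pics; ls
python3 - <<'E'
from plant import r
import cv2,numpy as np
s=r.get_state();print({k:np.round(v,3) for k,v in s.items()})
for n in("top","side"):
    im=r.snapshot(n);cv2.imwrite(f"pics/{n}0.png",im)
    c=r.get_calibration(n);print(n,c)
    for t in("vase_ball","vase_tube","vase_cone","vase_pot","carrier","riser","seat_ball"):
        print(t,[(np.round(d["point"],3),round(d["confidence"],2)) for d in r.look_for(n,t)[:4]])
E
```

```text
pics
{'clock': np.float64(0.0), 'q': array([-1.166,  0.69 , -0.195,  1.566,  0.157,  0.903, -0.215]), 'qd': array([-0.001,  0.001,  0.001, -0.003,  0.001, -0.   , -0.002]), 'joint_torque': array([-1.0000e-03, -5.2756e+01, -1.2670e+00, -1.5343e+01, -5.3000e-02,
        6.0000e-03,  0.0000e+00]), 'tool_pos': array([0.226, 0.582, 0.302]), 'eef_rot': array([ 0.184,  0.983, -0.001, -0.   ]), 'contact_force': array([-0.075, -0.438,  0.003]), 'moment': array([ 0.001, -0.003,  0.036]), 'finger_force': np.float64(0.0), 'opening': np.float64(0.998)}
top {'intrinsics': array([[375.95073551,   0.        , 247.41222993],
       [  0.        , 375.95073551, 194.45353294],
       [  0.        ,   0.        ,   1.        ]]), 'k1': -0.09559309951923317, 'eye': array([4.39437752e-01, 1.85944473e-04, 9.75863321e-01]), 'rotation': array([ 0.02306038, -0.03505892, -0.70460116,  0.7083617 ])}
vase_ball [(array([ 0.493, -0.17 ,  0.079]), 0.89)]
vase_tube [(array([ 0.511, -0.102,  0.149]), 0.7)]
vase_cone [(array([ 0.466, -0.325,  0.055]), 0.59)]
vase_pot [(array([ 0.481, -0.246,  0.073]), 0.69)]
carrier [
[... 244 characters left out ...]
([[374.33628452,   0.        , 257.53744038],
       [  0.        , 374.33628452, 194.51970757],
       [  0.        ,   0.        ,   1.        ]]), 'k1': -0.027460647737734493, 'eye': array([ 0.44986869, -0.52597085,  0.6695221 ]), 'rotation': array([ 0.33596763, -0.0232998 , -0.08443432,  0.93779194])}
vase_ball [(array([ 0.492, -0.192,  0.087]), 0.97), (array([ 0.518, -0.191,  0.021]), 0.23)]
vase_tube [(array([ 0.51 , -0.118,  0.124]), 0.79)]
vase_cone [(array([ 0.469, -0.34 ,  0.056]), 0.72)]
vase_pot [(array([ 0.481, -0.264,  0.075]), 0.72)]
carrier [(array([ 0.478, -0.283,  0.015]), 0.6)]
riser [(array([0.533, 0.182, 0.031]), 0.77)]
seat_ball [(array([ 0.518, -0.19 ,  0.021]), 0.54)]
```

View pics/top0.png

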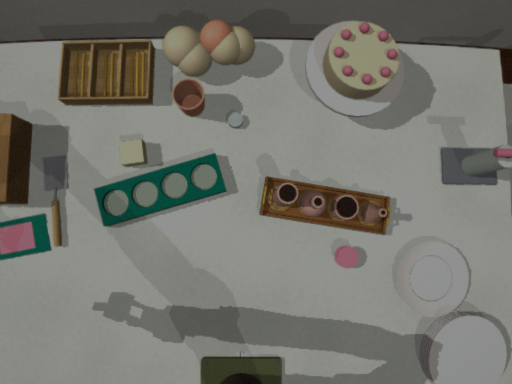

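View pics/side0.png

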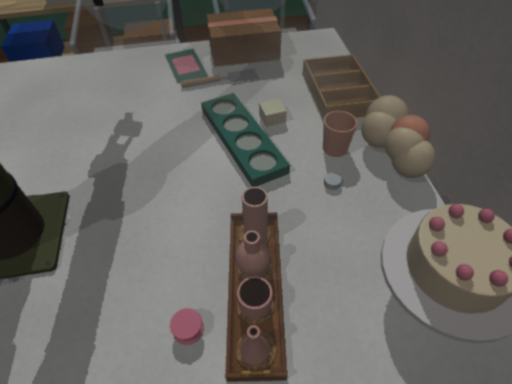

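The top view shows the green rack with its wells at about (204,177), (175,185), (146,194) and (116,203). The carrier holds, left to right, tube (287,193), ball (318,202), pot (346,207) and cone (383,212). In the side view the mouths are near (255,197), (252,238), (255,292) and (254,332). Next I'll fit the mouths and wells in both views and triangulate them.

```bash
cat > h.py <<'E'
import numpy as np,cv2
from scipy.spatial.transform import Rotation as R
from scipy.optimize import least_squares
def proj(c,P):
    p=R.from_quat(c["rotation"]).inv().apply(np.atleast_2d(P)-c["eye"])
    s=np.c_[p[:,0]/-p[:,2],p[:,1]/p[:,2]]   # right, down
    s=s*(1+c["k1"]*(s**2).sum(1,keepdims=True))
    return s@c["intrinsics"][:2,:2].T+c["intrinsics"][:2,2]
def tri(obs,x0=(.5,0,.05)):  # obs: [(cal,uv)]
    f=lambda X:np.concatenate([(proj(c,X)[0]-uv) for c,uv in obs])
    q=least_squares(f,x0);return q.x,np.sqrt(np.mean(q.fun**2))
def onplane(c,uv,z):
    return least_squares(lambda X:proj(c,[X[0],X[1],z])[0]-uv,[.5,0]).x
E
cat > m.py <<'E'
from plant import r
from h import *
pics={};
W={}
for n in("top","side"):
    im=r.snapshot(n);c=r.get_calibration(n);pics[n]=c
    d=r.silhouettes(n,"riser")
    m=max(d,key=lambda d:d["confidence"])["pixels"].astype(np.uint8)
    b,g,rr=[im[...,i].astype(int) for i in range(3)]
    green=((g-rr)>20).astype(np.uint8)
    hull=np.zeros_like(m);cn=max(cv2.findContours(green&cv2.dilate(m,np.ones((5,5))),0,1)[0],key=cv2.contourArea)
    cv2.drawContours(hull,[cv2.convexHull(cn)],-1,1,-1)
    holes=hull&(1-green)
    e=[]
    for k in cv2.findContours(holes,0,1)[0]:
        if cv2.contourArea(k)>120:e.append(cv2.fitEllipse(k))
    e.sort(key=lambda e:e[0][0]*(-1 if n=="top" else 1)) # 
    print(n,[np.round(np.r_[x[0],x[1]],1) for x in e]);W[n]=e
    big=cv2.resize(im,None,fx=3,fy=3,interpolation=cv2.INTER_CUBIC)
    cv2.imwrite(f"pics/c_{n}.png",big[500:710,760:1190] if n=="top" else big[540:1130,660:880])
E
python3 m.py
```

```text
top [array([203.3, 176.4,  24.9,  24.9]), array([173.9, 185. ,  24.4,  25. ]), array([144.5, 193.7,  24.5,  25.3]), array([115.3, 202.3,  24.1,  25.1])]
side [array([223.4, 105.9,  15.6,  25.5]), array([235.2, 122.5,  15.9,  25.2]), array([248. , 140.4,  17.4,  26.4]), array([262.4, 160.3,  19.2,  27.5])]
```

Run:
```python
import cv2,numpy as np
a=cv2.imread("pics/c_top.png");b=cv2.imread("pics/c_side.png")
H=max(a.shape[0],b.shape[0]);o=np.zeros((H,a.shape[1]+b.shape[1],3),np.uint8)
o[:a.shape[0],:a.shape[1]]=a;o[:b.shape[0],a.shape[1]:]=b
cv2.imwrite("pics/c.png",cv2.convertScaleAbs(o,alpha=1.6));print(o.shape,a.shape)
```

```text
(590, 650, 3) (210, 430, 3)
```

View pics/c.png

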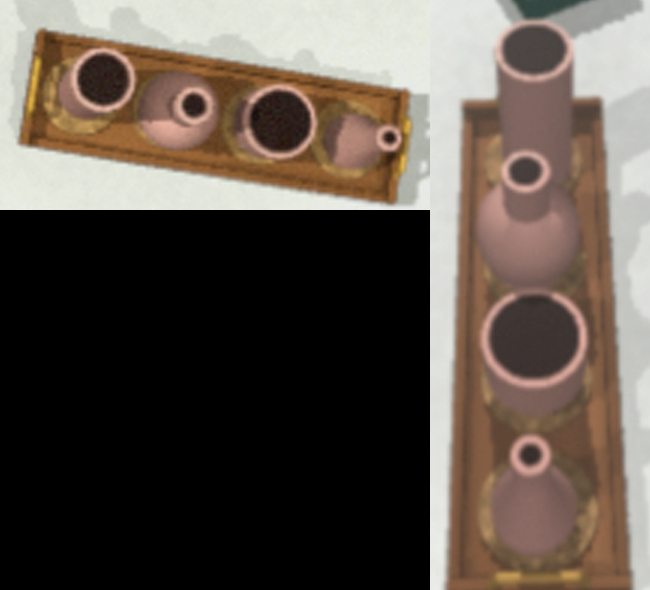

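The crop shows clear rim circles. In the top half: tube (103,80), ball (193,105), pot (280,122), cone (389,138). In the side half: tube (535,50), ball (526,171), pot (534,338), cone (530,455).

```bash
cat >> m.py <<'E'
T,S=pics["top"],pics["side"]
f=lambda u,v:np.array([(u+.5)/3-.5,(v+.5)/3-.5])
names=["tube","ball","pot","cone"]
vt=[(103,80),(193,105),(280,122),(389,138)];vs=[(535,50),(526,171),(534,338),(530,455)]
V=[]
for n,a,b in zip(names,vt,vs):
    x,e=tri([(T,f(760+a[0],500+a[1])),(S,f(660-430+b[0],540+b[1]))]);V.append(x);print(n,np.round(x,4),round(e,2))
w=[]
for a,b in zip(W["top"],W["side"][::-1]):
    x,e=tri([(T,np.array(a[0])),(S,np.array(b[0]))]);w.append(x);print("well",np.round(x,4),round(e,2), onplane(T,a[0],.027).round(4),onplane(S,b[0],.027).round(4))
w=np.array(w);V=np.array(V)
def line(P,s):
    # centre & yaw from row points; s=y coords in frame
    th=np.arctan2(-((P[:,0]-P[:,0].mean())*s).sum(),((P[:,1]-P[:,1].mean())*s).sum());return P[:,:2].mean(0),th
for P,s in((V,np.array([117,39,-39,-117])*1e-3),(w,np.array([-117,-39,39,117])*1e-3)):
    c0,th=line(P,s);print("centre",c0.round(4),"yaw deg",np.degrees(th).round(2));q=c0+s[:,None]*np.array([-np.sin(th),np.cos(th)]);print(q.round(4).tolist(),"resid",(P[:,:2]-q).round(4).tolist())
E
python3 m.py
```

```text
top [array([203.4, 176.4,  24.7,  25. ]), array([173.9, 184.9,  24.4,  25. ]), array([144.5, 193.7,  24.4,  25.2]), array([115.2, 202.3,  24.3,  25.1])]
side [array([223.6, 105.7,  16.2,  25.5]), array([235.2, 122.5,  16. ,  25.1]), array([248. , 140.5,  17.3,  26.3]), array([262.4, 160.2,  19.2,  27.6])]
tube [ 0.5122 -0.1028  0.1431] 0.09
ball [ 0.4946 -0.1742  0.1229] 0.08
pot [ 0.4845 -0.2549  0.0757] 0.03
cone [ 0.4701 -0.3317  0.1107] 0.12
well [0.5631 0.0964 0.0277] 0.01 [0.5631 0.0964] [0.5633 0.097 ]
well [0.5404 0.1707 0.0286] 0.06 [0.5408 0.171 ] [0.5404 0.1724]
well [0.5178 0.245  0.0292] 0.02 [0.518  0.2456] [0.5182 0.2477]
well [0.4957 0.3191 0.0314] 0.07 [0.4957 0.3206] [0.4963 0.325 ]
centre [ 0.4904 -0.2159] yaw deg -10.08
[[0.5108, -0.1007], [0.4972, -0.1775], [0.4835, -0.2543], [0.4699, -0.3311]] resid [[0.0014, -0.0021], [-0.0025, 0.0033], [0.0009, -0.0005], [0.0002, -0.0006]]
centre [0.5292 0.2078] yaw deg 16.84
[[0.5631, 0.0958], [0.5405, 0.1705], [0.5179, 0.2451], [0.4953, 0.3198]] resid [[-0.0001, 0.0005], [-0.0002, 0.0002], [-0.0001, -0.0001], [0.0003, -0.0006]]
```

```bash
cat > d.py <<'E'
# usage: d.py yaw x y z [x y z ...] : remaining turn (deg, tool axes), then tool-frame shifts (mm) for each TCP leg after the turn
import sys
from plant import r
from h import *
s=r.get_state();q=R.from_quat(s["eef_rot"]);a=np.radians(float(sys.argv[1]))
y=np.array([np.cos(a),np.sin(a),0]);z=np.array([0,0,-1.]);g=R.from_matrix(np.c_[np.cross(y,z),y,z])
print("turn",np.degrees((q.inv()*g).as_rotvec()).round(1),"tcp",s["tool_pos"].round(4),"open",s["opening"].round(3),"t",s["clock"].round(2),"q",s["q"].round(2),"F",s["contact_force"].round(1))
p=s["tool_pos"]
for t in np.array(sys.argv[2:],float).reshape(-1,3):
    print("leg",(g.inv().apply(t-p)*1000).round(1));p=t
E
python3 d.py -10.1 .5 .25 .3 .470 -.331 .26
```

```text
Traceback (most recent call last):
  File "d.py", line 7, in <module>
    print("turn",np.degrees((q.inv()*g).as_rotvec()).round(1),"tcp",s["tool_pos"].round(4),"open",s["opening"].round(3),"t",s["clock"].round(2),"q",s["q"].round(2),"F",s["contact_force"].round(1))
                                                                                                  ^^^^^^^^^^^^^^^^^^
AttributeError: 'float' object has no attribute 'round'
```

```bash
sed -i 's/s\["opening"\].round(3)/round(float(s["opening"]),3)/;s/s\["clock"\].round(2)/round(float(s["clock"]),2)/' d.py
python3 d.py -10.1 .5 .25 .3 .470 -.331 .26
```

```text
turn [ 0.  -0.  78.9] tcp [0.2264 0.5826 0.3027] open 0.997 t 1.2 q [-1.17  0.69 -0.19  1.57  0.16  0.9  -0.22] F [0.2 0.4 0.1]
leg [-279.4  327.6    2.7]
leg [-577.3   72.4   40. ]
```

Request:
{"fn": "play_rows", "kwargs": {"translation": [[0,0,0],[0,0,0],[0,0,0],[0,0,0],[0,0,0],[0,0,0],[0,0,0],[0,0,0],[-28,33,0],[-28,33,0],[-28,33,0],[-28,33,0],[-28,33,0],[-28,33,0],[-28,33,0],[-28,33,0],[-28,33,0],[-28,33,0]], "delta_rot": [[0,0,9.9],[0,0,9.9],[0,0,9.9],[0,0,9.9],[0,0,9.9],[0,0,9.9],[0,0,9.9],[0,0,9.6],[0,0,0],[0,0,0],[0,0,0],[0,0,0],[0,0,0],[0,0,0],[0,0,0],[0,0,0],[0,0,0],[0,0,0]], "grip": [1,1,1,1,1,1,1,1,1,1,1,1,1,1,1,1,1,1], "squeeze": 15}}

```text
clock: 3.45
tool_pos: [0.6255, 0.0991, 0.3029]
eef_rot: [0.767, 0.642, 0.0, -0.0]
contact_force: [1.1, 0.5, 0.4]
opening: 0.997
finger_force: 0.0
```

I sent that translation in mm instead of metres. The rows were clipped to the per-row limit and the tool stayed in free space, so nothing was touched. From here on I'll use metres.

```bash
python3 d.py -10.1  .470 -.331 .26 .470 -.331 .138
```

```text
turn [ 0. -0. -0.] tcp [0.6255 0.0991 0.3029] open 0.997 t 3.45 q [-0.3   0.7   0.12  1.55 -0.1   0.9  -0.32] F [1.1 0.5 0.4]
leg [-450.7  -77.7   42.9]
leg [  0.   0. 122.]
```

Request:
{"fn": "play_rows", "kwargs": {"translation": [[-0.045,-0.0078,0.0043],[-0.045,-0.0078,0.0043],[-0.045,-0.0078,0.0043],[-0.045,-0.0078,0.0043],[-0.045,-0.0078,0.0043],[-0.045,-0.0078,0.0043],[-0.045,-0.0078,0.0043],[-0.045,-0.0078,0.0043],[-0.045,-0.0078,0.0043],[-0.045,-0.0078,0.0043],[0,0,0],[0,0,0]], "delta_rot": [[0,0,0],[0,0,0],[0,0,0],[0,0,0],[0,0,0],[0,0,0],[0,0,0],[0,0,0],[0,0,0],[0,0,0],[0,0,0],[0,0,0]], "grip": [1,1,1,1,1,1,1,1,1,1,1,1]}}

```text
clock: 4.95
tool_pos: [0.4687, -0.328, 0.2597]
eef_rot: [0.767, 0.642, 0.0, -0.0]
contact_force: [0.6, 0.9, -0.0]
opening: 0.999
finger_force: 0.0
```

```bash
python3 d.py -10.1  .470 -.331 .26 .470 -.331 .138
python3 - <<'E'
from plant import r
import cv2
cv2.imwrite("pics/w1.png",r.snapshot("wrist"))
from h import *
c=r.get_calibration("wrist");print(c["eye"])
print(proj(c,[[.470,-.331,.111],[.470,-.331,.019],[.4845,-.255,.077]]).round(0))
E
```

```text
turn [ 0.  -0.1 -0. ] tcp [ 0.4687 -0.328   0.2597] open 0.999 t 4.95 q [ 0.51  0.67  0.03  1.78 -0.04  0.69  0.39] F [ 0.6  0.9 -0. ]
leg [-2.7  1.8 -0.3]
leg [  0.   0. 122.]
[ 0.48225667 -0.24762878  0.34220963]
[[259. 197.]
 [258. 170.]
 [260. 104.]]
```

View pics/w1.png

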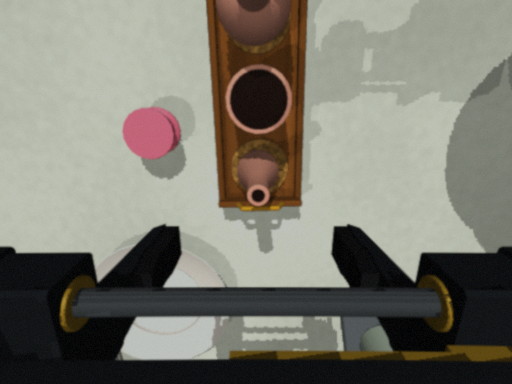

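The wrist view shows the cone's mouth at (258,196), where I predicted (259,197). I'll descend, grip and lift.

Request:
{"fn": "play_rows", "kwargs": {"translation": [[-0.0027,0.0018,0.02],[0,0,0.02],[0,0,0.02],[0,0,0.02],[0,0,0.02],[0,0,0.02],[0,0,0],[0,0,0],[0,0,0],[0,0,0],[0,0,0],[0,0,0],[0,0,0],[0,0,0],[0,0,0]], "delta_rot": [[0,0,0],[0,0,0],[0,0,0],[0,0,0],[0,0,0],[0,0,0],[0,0,0],[0,0,0],[0,0,0],[0,0,0],[0,0,0],[0,0,0],[0,0,0],[0,0,0],[0,0,0]], "grip": [1,1,1,1,1,1,1,1,-0.2,-0.4,-0.6,-1,-1,-1,-1], "squeeze": 15}}

```text
clock: 6.88
tool_pos: [0.4696, -0.3316, 0.1397]
eef_rot: [0.767, 0.642, 0.0, -0.0]
contact_force: [0.7, 0.5, -0.2]
opening: 0.229
finger_force: 0.0
```

```bash
python3 d.py -10.1 .470 -.331 .31; python3 d.py 16.8  .4955 .3195 .31 .4955 .3195 .143
```

```text
turn [-0. -0. -0.] tcp [ 0.4696 -0.3316  0.1397] open 0.229 t 6.88 q [ 0.52  0.86  0.02  1.84 -0.04  0.44  0.39] F [ 0.7  0.5 -0.2]
leg [   0.7    0.3 -170.3]
turn [ -0.   -0.  -26.9] tcp [ 0.4696 -0.3316  0.1397] open 0.229 t 6.88 q [ 0.52  0.86  0.02  1.84 -0.04  0.44  0.39] F [ 0.7  0.5 -0.2]
leg [ 615.8  213.  -170.3]
leg [  0.   0. 167.]
```

Request:
{"fn": "play_rows", "kwargs": {"translation": [[0,0,0],[0,0,0],[0,0,-0.005],[0,0,-0.005],[0,0,-0.01]], "delta_rot": [[0,0,0],[0,0,0],[0,0,0],[0,0,0],[0,0,0]], "grip": [-1,-1,-1,-1,-1]}}

```text
clock: 7.5
tool_pos: [0.4695, -0.3315, 0.16]
eef_rot: [0.767, 0.642, -0.0, -0.0]
contact_force: [0.9, 0.2, -0.3]
opening: 0.211
finger_force: 15.0
```

Request:
{"fn": "play_rows", "kwargs": {"translation": [[0,0,-0.02],[0,0,-0.03],[0,0,-0.03],[0,0,-0.03],[0,0,-0.03],[0,0,-0.01],[0,0,0],[0,0,0],[0,0,0],[0,0,0]], "delta_rot": [[0,0,0],[0,0,0],[0,0,0],[0,0,0],[0,0,0],[0,0,-6.9],[0,0,-6],[0,0,-7],[0,0,-7],[0,0,0]], "grip": [-1,-1,-1,-1,-1,-1,-1,-1,-1,-1]}}

```text
clock: 8.75
tool_pos: [0.4693, -0.3317, 0.3102]
eef_rot: [0.597, 0.802, 0.0, 0.0]
contact_force: [-1.1, 0.1, -0.5]
opening: 0.215
finger_force: 15.0
```

```bash
python3 d.py 16.8  .4955 .3195 .31 .4955 .3195 .145
python3 - <<'E'
from plant import r
print(r.get_state()["finger_force"])
for n in("top","side"):
    r.snapshot(n);print([(d["point"],d["confidence"]) for d in r.look_for(n,"vase_cone")])
E
```

```text
turn [ 0.   0.  -0.1] tcp [ 0.4693 -0.3317  0.3102] open 0.215 t 8.75 q [ 0.59  0.61 -0.1   1.72  0.08  0.82  0.75] F [-1.1  0.1 -0.5]
leg [6.158e+02 2.133e+02 2.000e-01]
leg [  0.   0. 165.]
14.999406896531582
[([0.4651, -0.3216, 0.2246], 0.71)]
[([0.4668, -0.3444, 0.2191], 0.87)]
```

Request:
{"fn": "play_rows", "kwargs": {"translation": [[0.02,0.007,0],[0.044,0.0152,0],[0.044,0.0152,0],[0.044,0.0152,0],[0.044,0.0152,0],[0.044,0.0152,0],[0.044,0.0152,0],[0.044,0.0152,0],[0.044,0.0152,0],[0.044,0.0152,0],[0.044,0.0152,0],[0.044,0.0152,0],[0.044,0.0152,0],[0.044,0.0152,0],[0.024,0.0087,0],[0,0,0],[0,0,0]], "delta_rot": [[0,0,0],[0,0,0],[0,0,0],[0,0,0],[0,0,0],[0,0,0],[0,0,0],[0,0,0],[0,0,0],[0,0,0],[0,0,0],[0,0,0],[0,0,0],[0,0,0],[0,0,0],[0,0,0],[0,0,0]], "grip": [-1,-1,-1,-1,-1,-1,-1,-1,-1,-1,-1,-1,-1,-1,-1,-1,-1]}}

```text
clock: 11.08
tool_pos: [0.4956, 0.3185, 0.3096]
eef_rot: [0.597, 0.802, -0.001, 0.0]
contact_force: [0.2, 0.1, -0.6]
opening: 0.211
finger_force: 15.0
```

```bash
python3 d.py 16.8  .4955 .3195 .31 .4955 .3195 .141
python3 - <<'E'
from plant import r
import cv2
from h import *
im=r.snapshot("side");c=r.get_calibration("side")
print(r.silhouettes("side","vase_cone")[0]["pixels"].nonzero()[0][[0,-1]])
u,v=proj(c,[.4955,.3195,.22])[0].astype(int);print(u,v)
cv2.imwrite("pics/s1.png",cv2.resize(im[max(0,v-60):v+90,max(0,u-80):u+80],None,fx=3,fy=3))
E
```

```text
turn [-0.1  0.1 -0.1] tcp [0.4956 0.3185 0.3096] open 0.211 t 11.07 q [-0.63  0.63 -0.03  1.67  0.02  0.84 -0.38] F [ 0.2  0.1 -0.6]
leg [ 0.9  0.2 -0.4]
leg [  0.   0. 169.]Traceback (most recent call last):
  File "<stdin>", line 5, in <module>
IndexError: list index out of range
```

Request:
{"fn": "play_rows", "kwargs": {"translation": [[0.0009,0,0.02],[0,0,0.03],[0,0,0.03],[0,0,0.03],[0,0,0.025],[0,0,0.015],[0,0,0.008],[0,0,0.004],[0,0,0.003],[0,0,0.002],[0,0,0.001],[0,0,0],[0,0,0]], "delta_rot": [[0,0,0],[0,0,0],[0,0,0],[0,0,0],[0,0,0],[0,0,0],[0,0,0],[0,0,0],[0,0,0],[0,0,0],[0,0,0],[0,0,0],[0,0,0]], "grip": [-1,-1,-1,-1,-1,-1,-1,-1,-1,-1,-1,-1,-1]}}

```text
clock: 12.8
tool_pos: [0.4961, 0.3206, 0.1419]
eef_rot: [0.596, 0.803, 0.0, 0.0]
contact_force: [-0.6, -0.5, -0.7]
opening: 0.217
finger_force: 15.0
```

```bash
python3 d.py 16.8  .4955 .3195 .141
python3 - <<'E'
from plant import r
import cv2
from h import *
im=r.snapshot("side");c=r.get_calibration("side")
u,v=proj(c,[.4955,.3195,.08])[0].astype(int);print(u,v)
cv2.imwrite("pics/s1.png",cv2.resize(im[max(0,v-70):v+80,max(0,u-80):u+80],None,fx=3,fy=3))
E
```

```text
turn [ 0. -0. -0.] tcp [0.4961 0.3206 0.1419] open 0.217 t 12.8 q [-0.64  0.87 -0.02  1.79  0.04  0.48 -0.4 ] F [-0.6 -0.5 -0.7]
leg [-0.9 -0.9  0.9]
221 90
```

View pics/s1.png

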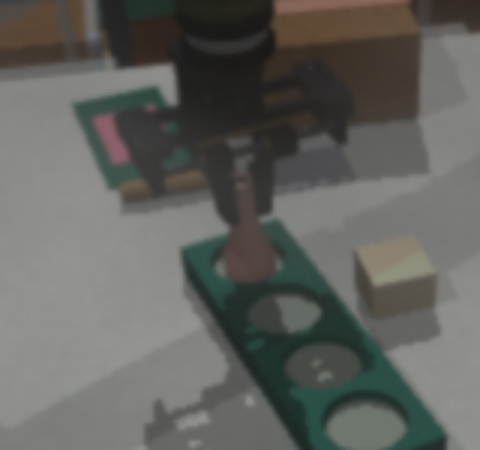

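The cone stands upright in the far well, at crop position (248,262). I'll lower it the last millimetre, release, and go up.

Request:
{"fn": "play_rows", "kwargs": {"translation": [[0,0,0.001],[0,0,0],[0,0,0],[0,0,0],[0,0,0],[0,0,0],[0,0,0],[0,0,0],[0,0,-0.02],[0,0,-0.03],[0,0,-0.04],[0,0,-0.04],[0,0,-0.02],[0,0,0],[0,0,0],[0,0,0]], "delta_rot": [[0,0,0],[0,0,0],[0,0,0],[0,0,0],[0,0,0],[0,0,0],[0,0,0],[0,0,0],[0,0,0],[0,0,0],[0,0,0],[0,0,0],[0,0,9],[0,0,9],[0,0,8.9],[0,0,0]], "grip": [-1,-1,-0.4,-0.2,0.2,1,1,1,1,1,1,1,1,1,1,1]}}

```text
clock: 14.85
tool_pos: [0.4958, 0.3206, 0.2907]
eef_rot: [0.766, 0.643, -0.0, 0.0]
contact_force: [-0.2, 0.3, 0.5]
opening: 1.004
finger_force: 0.0
```

```bash
python3 d.py -10.1  .4842 -.2548 .26 .4842 -.2548 .104
python3 - <<'E'
from plant import r
for n in("top","side"):
    r.snapshot(n);print([(d["point"],d["confidence"]) for d in r.look_for(n,"vase_cone")])
E
```

```text
turn [0.  0.  0.1] tcp [0.4958 0.3206 0.2907] open 1.004 t 14.85 q [-0.72  0.66  0.11  1.7  -0.1   0.79 -0.74] F [-0.2  0.3  0.5]
leg [-568.5   89.5   30.7]
leg [  0.   0. 156.]
[([0.4904, 0.3067, 0.0584], 0.84)]
[([0.4927, 0.3101, 0.0561], 0.87)]
```

Cone released and standing. Next is the pot.

Request:
{"fn": "play_rows", "kwargs": {"translation": [[-0.028,0.0045,0.0017],[-0.045,0.0071,0.0024],[-0.045,0.0071,0.0024],[-0.045,0.0071,0.0024],[-0.045,0.0071,0.0024],[-0.045,0.0071,0.0024],[-0.045,0.0071,0.0024],[-0.045,0.0071,0.0024],[-0.045,0.0071,0.0024],[-0.045,0.0071,0.0024],[-0.045,0.0071,0.0024],[-0.045,0.0071,0.0024],[-0.045,0.0069,0.0024],[0,0,0],[0,0,0],[0,0,0]], "delta_rot": [[0,0,0],[0,0,0],[0,0,0],[0,0,0],[0,0,0],[0,0,0],[0,0,0],[0,0,0],[0,0,0],[0,0,0],[0,0,0],[0,0,0],[0,0,0],[0,0,0],[0,0,0],[0,0,0]], "grip": [1,1,1,1,1,1,1,1,1,1,1,1,1,1,1,1]}}

```text
clock: 17.05
tool_pos: [0.4845, -0.2526, 0.2602]
eef_rot: [0.766, 0.643, 0.0, -0.0]
contact_force: [-0.4, 0.5, -0.3]
opening: 0.999
finger_force: 0.0
```

```bash
python3 d.py -10.1  .4842 -.2548 .26 .4842 -.2548 .104
```

```text
turn [-0.  -0.1  0.1] tcp [ 0.4845 -0.2526  0.2602] open 0.999 t 17.05 q [ 0.4   0.64 -0.01  1.85  0.01  0.65  0.21] F [-0.4  0.5 -0.3]
leg [-2.3  0.1  0.2]
leg [  0.   0. 156.]
```

Request:
{"fn": "play_rows", "kwargs": {"translation": [[-0.0023,0,0.026],[0,0,0.03],[0,0,0.03],[0,0,0.03],[0,0,0.025],[0,0,0.015],[0,0,0],[0,0,0],[0,0,0],[0,0,0],[0,0,0],[0,0,0],[0,0,0],[0,0,0],[0,0,-0.005],[0,0,-0.005]], "delta_rot": [[0,0,0],[0,0,0],[0,0,0],[0,0,0],[0,0,0],[0,0,0],[0,0,0],[0,0,0],[0,0,0],[0,0,0],[0,0,0],[0,0,0],[0,0,0],[0,0,0],[0,0,0],[0,0,0]], "grip": [1,1,1,1,1,1,1,1,0.6,0.5,0.4,-1,-1,-1,-1,-1], "squeeze": 15}}

```text
clock: 19.05
tool_pos: [0.4835, -0.2564, 0.1142]
eef_rot: [0.767, 0.642, -0.0, -0.0]
contact_force: [0.2, -0.1, -1.4]
opening: 0.678
finger_force: 15.0
```

```bash
python3 d.py -10.1  .4842 -.2548 .104
```

```text
turn [-0. -0. -0.] tcp [ 0.4835 -0.2564  0.1142] open 0.678 t 19.05 q [ 0.41  0.89 -0.01  1.93  0.02  0.32  0.21] F [ 0.2 -0.1 -1.4]
leg [ 1.7  0.4 10.2]
```

Request:
{"fn": "play_rows", "kwargs": {"translation": [[0,0,-0.015],[0,0,-0.03],[0,0,-0.035],[0,0,-0.035],[0,0,-0.03],[0,0,-0.015],[0,0,0],[0,0,0],[0,0,0],[0,0,0]], "delta_rot": [[0,0,0],[0,0,0],[0,0,0],[0,0,0],[0,0,0],[0,0,-6.9],[0,0,-6],[0,0,-7],[0,0,-7],[0,0,0]], "grip": [-1,-1,-1,-1,-1,-1,-1,-1,-1,-1]}}

```text
clock: 20.3
tool_pos: [0.4833, -0.2567, 0.2749]
eef_rot: [0.597, 0.802, 0.0, 0.0]
contact_force: [0.1, 0.1, -1.6]
opening: 0.674
finger_force: 15.0
```

```bash
python3 d.py 16.8  .5180 .2445 .275 .518 .2445 .105
```

```text
turn [ 0.   0.  -0.1] tcp [ 0.4833 -0.2567  0.2749] open 0.674 t 20.3 q [ 0.5   0.62 -0.15  1.83  0.14  0.69  0.56] F [ 0.1  0.1 -1.6]
leg [ 4.697e+02  1.780e+02 -1.000e-01]
leg [  0.   0. 170.]
```

Request:
{"fn": "play_rows", "kwargs": {"translation": [[0.02,0.0075,0],[0.043,0.0163,0],[0.043,0.0163,0],[0.043,0.0163,0],[0.043,0.0163,0],[0.043,0.0163,0],[0.043,0.0163,0],[0.043,0.0163,0],[0.043,0.0163,0],[0.043,0.0163,0],[0.043,0.0163,0],[0.02,0.0075,0],[0,0,0],[0,0,0],[0,0,0]], "delta_rot": [[0,0,0],[0,0,0],[0,0,0],[0,0,0],[0,0,0],[0,0,0],[0,0,0],[0,0,0],[0,0,0],[0,0,0],[0,0,0],[0,0,0],[0,0,0],[0,0,0],[0,0,0]], "grip": [-1,-1,-1,-1,-1,-1,-1,-1,-1,-1,-1,-1,-1,-1,-1]}}

```text
clock: 22.18
tool_pos: [0.5189, 0.2424, 0.2743]
eef_rot: [0.598, 0.802, -0.001, 0.0]
contact_force: [0.0, -1.0, -1.1]
opening: 0.673
finger_force: 15.0
```

```bash
python3 d.py 16.8  .5180 .2445 .275 .518 .2445 .105
```

```text
turn [-0.   0.1 -0.2] tcp [0.5189 0.2424 0.2743] open 0.673 t 22.18 q [-0.48  0.65 -0.06  1.76  0.05  0.73 -0.28] F [ 0.  -1.  -1.1]
leg [ 2.3 -0.3 -0.7]
leg [  0.   0. 170.]
```

Request:
{"fn": "play_rows", "kwargs": {"translation": [[0.0015,0,0.02],[0,0,0.03],[0,0,0.03],[0,0,0.03],[0,0,0.025],[0,0,0.015],[0,0,0.008],[0,0,0.004],[0,0,0.003],[0,0,0.002],[0,0,0.001],[0,0,0],[0,0,0]], "delta_rot": [[0,0,0],[0,0,0],[0,0,0],[0,0,0],[0,0,0],[0,0,0],[0,0,0],[0,0,0],[0,0,0],[0,0,0],[0,0,0],[0,0,0],[0,0,0]], "grip": [-1,-1,-1,-1,-1,-1,-1,-1,-1,-1,-1,-1,-1]}}

```text
clock: 23.8
tool_pos: [0.5183, 0.2463, 0.1064]
eef_rot: [0.597, 0.803, 0.0, 0.0]
contact_force: [-0.8, -0.4, -2.1]
opening: 0.672
finger_force: 15.0
```

```bash
python3 d.py 16.8  .518 .2445 .105
python3 - <<'E'
from plant import r
import cv2
from h import *
im=r.snapshot("side");c=r.get_calibration("side")
u,v=proj(c,[.518,.2445,.06])[0].astype(int);print(u,v)
cv2.imwrite("pics/s2.png",cv2.resize(im[max(0,v-80):v+60,max(0,u-80):u+80],None,fx=3,fy=3))
E
```

```text
turn [ 0. -0. -0.] tcp [0.5183 0.2463 0.1064] open 0.672 t 23.8 q [-0.5   0.92 -0.04  1.85  0.08  0.37 -0.31] F [-0.8 -0.4 -2.1]
leg [-1.6 -0.8  1.4]
234 113
```

View pics/s2.png

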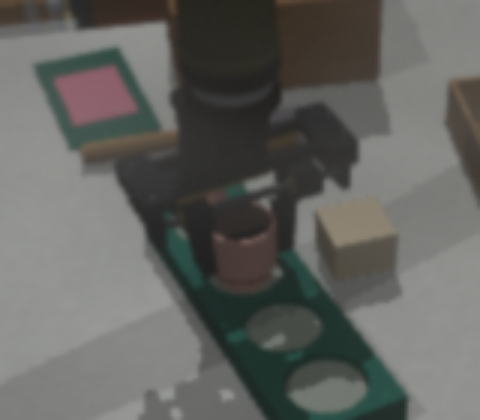

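The pot sits in the well next to the cone, at crop position (245,265). I'll lower it, release, and move to the ball.

Request:
{"fn": "play_rows", "kwargs": {"translation": [[0,0,0.0013],[0,0,0],[0,0,0],[0,0,0],[0,0,0],[0,0,0],[0,0,0],[0,0,-0.02],[0,0,-0.04],[0,0,-0.05],[0,0,-0.05],[0,0,-0.02],[0,0,0],[0,0,0],[0,0,0]], "delta_rot": [[0,0,0],[0,0,0],[0,0,0],[0,0,0],[0,0,0],[0,0,0],[0,0,0],[0,0,0],[0,0,0],[0,0,0],[0,0,0],[0,0,9],[0,0,9],[0,0,8.9],[0,0,0]], "grip": [-1,-1,0.45,0.6,1,1,1,1,1,1,1,1,1,1,1]}}

```text
clock: 25.72
tool_pos: [0.518, 0.2463, 0.2849]
eef_rot: [0.766, 0.643, -0.0, 0.0]
contact_force: [0.4, -0.3, 0.1]
opening: 1.0
finger_force: 0.0
```

```bash
python3 d.py -10.1  .4948 -.1745 .26 .4948 -.1745 .152
python3 - <<'E'
from plant import r
for n in("top","side"):
    r.snapshot(n);print([(t,d["point"],d["confidence"]) for t in("vase_cone","vase_pot") for d in r.look_for(n,t)[:1]])
E
```

```text
turn [0.  0.  0.1] tcp [0.518  0.2463 0.2849] open 1.0 t 25.73 q [-0.57  0.64  0.08  1.75 -0.07  0.75 -0.63] F [ 0.4 -0.3  0.1]
leg [-418.3   51.    24.9]
leg [  0.   0. 108.]
[('vase_pot', [0.5158, 0.2471, 0.0725], 0.64)]
[('vase_cone', [0.4906, 0.3127, 0.0644], 0.84), ('vase_pot', [0.4912, 0.3113, 0.0663], 0.65)]
```

Request:
{"fn": "play_rows", "kwargs": {"translation": [[-0.02,0.0024,0.0012],[-0.042,0.0051,0.0025],[-0.042,0.0051,0.0025],[-0.042,0.0051,0.0025],[-0.042,0.0051,0.0025],[-0.042,0.0051,0.0025],[-0.042,0.0051,0.0025],[-0.042,0.0051,0.0025],[-0.042,0.0051,0.0025],[-0.042,0.0051,0.0025],[-0.02,0.0027,0.0012],[0,0,0],[0,0,0],[0,0,0]], "delta_rot": [[0,0,0],[0,0,0],[0,0,0],[0,0,0],[0,0,0],[0,0,0],[0,0,0],[0,0,0],[0,0,0],[0,0,0],[0,0,0],[0,0,0],[0,0,0],[0,0,0]], "grip": [1,1,1,1,1,1,1,1,1,1,1,1,1,1]}}

```text
clock: 27.78
tool_pos: [0.4949, -0.1729, 0.2601]
eef_rot: [0.766, 0.643, 0.0, -0.0]
contact_force: [-0.3, -0.3, 0.3]
opening: 1.004
finger_force: 0.0
```

```bash
python3 d.py -10.1  .4948 -.1745 .26 .4948 -.1745 .152
```

```text
turn [-0.  -0.   0.1] tcp [ 0.4949 -0.1729  0.2601] open 1.004 t 27.77 q [ 0.26  0.62 -0.01  1.92  0.01  0.6   0.06] F [-0.3 -0.3  0.3]
leg [-1.6  0.2  0.1]
leg [  0.   0. 108.]
```

Request:
{"fn": "play_rows", "kwargs": {"translation": [[-0.001,0,0.02],[0,0,0.03],[0,0,0.03],[0,0,0.018],[0,0,0.01],[0,0,0],[0,0,0],[0,0,0],[0,0,0],[0,0,0],[0,0,0],[0,0,0],[0,0,0],[0,0,0],[0,0,0],[0,0,0]], "delta_rot": [[0,0,0],[0,0,0],[0,0,0],[0,0,0],[0,0,0],[0,0,0],[0,0,0],[0,0,0],[0,0,0],[0,0,0],[0,0,0],[0,0,0],[0,0,0],[0,0,0],[0,0,0],[0,0,0]], "grip": [1,1,1,1,1,1,1,0.2,-0.1,-0.25,-1,-1,-1,-1,-1,-1], "squeeze": 18}}

```text
clock: 29.78
tool_pos: [0.4939, -0.1751, 0.1523]
eef_rot: [0.767, 0.642, -0.0, -0.001]
contact_force: [-1.4, 0.5, 5.4]
opening: 0.322
finger_force: 17.1
```

```bash
python3 d.py -10.1  .4948 -.1745 .152
```

```text
turn [-0.1 -0.  -0.1] tcp [ 0.4939 -0.1751  0.1523] open 0.322 t 29.77 q [ 0.26  0.8  -0.01  1.99  0.02  0.35  0.06] F [-1.4  0.5  5.4]
leg [0.8 0.8 0.3]
```

The neck is gripped, but an upward force of 5 N suggests the fingertips are touching the shoulder. I'll regrip 4 mm higher.

Request:
{"fn": "play_rows", "kwargs": {"translation": [[0,0,0],[0,0,0],[0,0,-0.004],[0,0,0],[0,0,0],[0,0,0],[0,0,0],[0,0,0],[0,0,-0.005],[0,0,-0.005]], "delta_rot": [[0,0,0],[0,0,0],[0,0,0],[0,0,0],[0,0,0],[0,0,0],[0,0,0],[0,0,0],[0,0,0],[0,0,0]], "grip": [-0.2,-0.1,-0.1,-0.1,-0.3,-1,-1,-1,-1,-1], "squeeze": 18}}

```text
clock: 31.02
tool_pos: [0.4946, -0.1752, 0.1661]
eef_rot: [0.767, 0.642, 0.0, -0.0]
contact_force: [-0.4, 0.8, -1.7]
opening: 0.312
finger_force: 18.0
```

```bash
python3 d.py -10.1  .4948 -.1745 .156
python3 - <<'E'
from plant import r
import cv2
from h import *
im=r.snapshot("side");c=r.get_calibration("side")
u,v=proj(c,[.4948,-.1745,.1])[0].astype(int)
cv2.imwrite("pics/s3.png",cv2.resize(im[max(0,v-80):v+70,max(0,u-90):u+90],None,fx=3,fy=3))
E
```

```text
turn [-0. -0. -0.] tcp [ 0.4946 -0.1752  0.1661] open 0.312 t 31.02 q [ 0.26  0.78 -0.01  1.98  0.02  0.38  0.06] F [-0.4  0.8 -1.7]
leg [ 0.7  0.1 10.1]
```

View pics/s3.png

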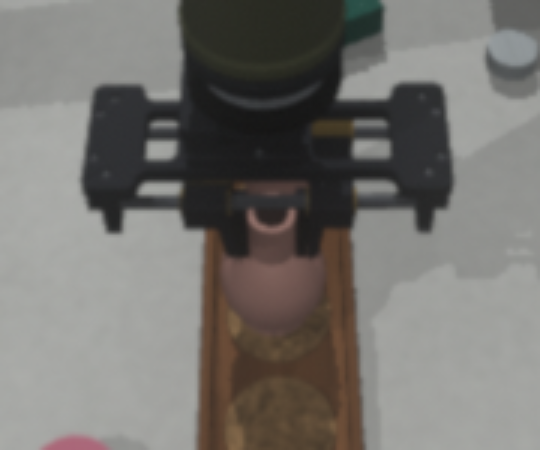

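The ball is lifted and upright in the fingers, with its belly at (275,280). Lift it fully and turn.

Request:
{"fn": "play_rows", "kwargs": {"translation": [[0,0,-0.015],[0,0,-0.03],[0,0,-0.035],[0,0,-0.035],[0,0,-0.025],[0,0,-0.01],[0,0,0],[0,0,0],[0,0,0],[0,0,0]], "delta_rot": [[0,0,0],[0,0,0],[0,0,0],[0,0,0],[0,0,0],[0,0,-6.9],[0,0,-6],[0,0,-7],[0,0,-7],[0,0,0]], "grip": [-1,-1,-1,-1,-1,-1,-1,-1,-1,-1]}}

```text
clock: 32.33
tool_pos: [0.4942, -0.1753, 0.3167]
eef_rot: [0.597, 0.802, 0.0, 0.0]
contact_force: [1.1, 0.4, -2.8]
opening: 0.312
finger_force: 18.0
```

```bash
python3 d.py 16.8  .5405 .1705 .316 .5405 .1705 .157
```

```text
turn [ 0.   0.  -0.1] tcp [ 0.4942 -0.1753  0.3167] open 0.312 t 32.33 q [ 0.35  0.54 -0.15  1.85  0.11  0.76  0.43] F [ 1.1  0.4 -2.8]
leg [317.7 144.2   0.7]
leg [  0.   0. 159.]
```

Request:
{"fn": "play_rows", "kwargs": {"translation": [[0.02,0.0091,0],[0.0397,0.018,0],[0.0397,0.018,0],[0.0397,0.018,0],[0.0397,0.018,0],[0.0397,0.018,0],[0.0397,0.018,0],[0.0397,0.018,0],[0.02,0.0091,0],[0,0,0],[0,0,0],[0,0,0]], "delta_rot": [[0,0,0],[0,0,0],[0,0,0],[0,0,0],[0,0,0],[0,0,0],[0,0,0],[0,0,0],[0,0,0],[0,0,0],[0,0,0],[0,0,0]], "grip": [-1,-1,-1,-1,-1,-1,-1,-1,-1,-1,-1,-1]}}

```text
clock: 33.83
tool_pos: [0.5411, 0.1683, 0.316]
eef_rot: [0.598, 0.802, -0.001, 0.0]
contact_force: [0.6, -0.5, -2.8]
opening: 0.308
finger_force: 18.0
```

```bash
python3 d.py 16.8  .5405 .1705 .316 .5405 .1705 .157
```

```text
turn [-0.   0.1 -0.2] tcp [0.5411 0.1683 0.316 ] open 0.308 t 33.83 q [-0.31  0.59 -0.11  1.73  0.09  0.82 -0.18] F [ 0.6 -0.5 -2.8]
leg [2.3 0.  0. ]
leg [  0.   0. 159.]
```

Request:
{"fn": "play_rows", "kwargs": {"translation": [[0.001,0,0.02],[0,0,0.03],[0,0,0.03],[0,0,0.03],[0,0,0.02],[0,0,0.012],[0,0,0.008],[0,0,0.004],[0,0,0.003],[0,0,0.001],[0,0,0],[0,0,0]], "delta_rot": [[0,0,0],[0,0,0],[0,0,0],[0,0,0],[0,0,0],[0,0,0],[0,0,0],[0,0,0],[0,0,0],[0,0,0],[0,0,0],[0,0,0]], "grip": [-1,-1,-1,-1,-1,-1,-1,-1,-1,-1,-1,-1]}}

```text
clock: 35.33
tool_pos: [0.5409, 0.1718, 0.1583]
eef_rot: [0.597, 0.803, 0.0, 0.0]
contact_force: [0.3, 0.4, -2.5]
opening: 0.313
finger_force: 18.0
```

```bash
python3 d.py 16.8   .5405 .1705 .157
```

```text
turn [ 0. -0. -0.] tcp [0.5409 0.1718 0.1583] open 0.313 t 35.33 q [-0.34  0.82 -0.08  1.86  0.13  0.47 -0.22] F [ 0.3  0.4 -2.5]
leg [-1.1 -0.7  1.3]
```

Request:
{"fn": "play_rows", "kwargs": {"translation": [[0,0,0.0012],[0,0,0],[0,0,0],[0,0,0],[0,0,0],[0,0,0],[0,0,0],[0,0,0],[0,0,-0.02],[0,0,-0.03],[0,0,-0.04],[0,0,-0.04],[0,0,-0.01],[0,0,0],[0,0,0],[0,0,0]], "delta_rot": [[0,0,0],[0,0,0],[0,0,0],[0,0,0],[0,0,0],[0,0,0],[0,0,0],[0,0,0],[0,0,0],[0,0,0],[0,0,0],[0,0,0],[0,0,9],[0,0,9],[0,0,8.9],[0,0,0]], "grip": [-1,-1,-0.25,-0.1,0.2,1,1,1,1,1,1,1,1,1,1,1]}}

```text
clock: 37.33
tool_pos: [0.5406, 0.1718, 0.2968]
eef_rot: [0.766, 0.643, -0.0, 0.0]
contact_force: [0.0, -0.3, 0.2]
opening: 1.001
finger_force: 0.0
```

```bash
python3 d.py -10.1  .5118 -.1022 .27 .5118 -.1022 .154
python3 - <<'E'
from plant import r
import cv2
im=r.snapshot("side");print([(t,d["point"],d["confidence"]) for t in("vase_cone","vase_pot","vase_ball") for d in r.look_for("side",t)[:1]])
cv2.imwrite("pics/s4.png",cv2.resize(im[40:220,150:350],None,fx=3,fy=3))
E
```

```text
turn [0.  0.  0.1] tcp [0.5406 0.1718 0.2968] open 1.001 t 37.33 q [-0.4   0.62  0.03  1.76 -0.02  0.77 -0.54] F [ 0.  -0.3  0.2]
leg [-274.8   19.7   26.8]
leg [  0.   0. 116.]
[('vase_cone', [0.4921, 0.3136, 0.0691], 0.67), ('vase_pot', [0.5107, 0.2338, 0.0784], 0.65), ('vase_ball', [0.539, 0.1534, 0.083], 0.93)]
```

View pics/s4.png

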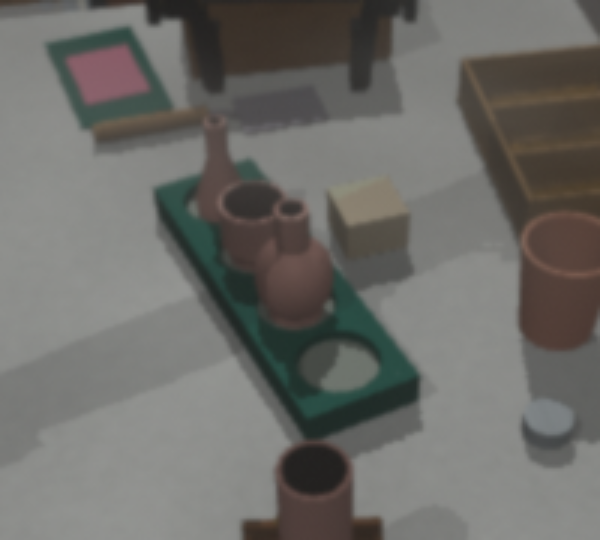

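Cone (217,170), pot (250,225) and ball (295,270) all stand upright in their wells, and the last well at (340,362) is free. Only the tube is left.

Request:
{"fn": "play_rows", "kwargs": {"translation": [[-0.02,0.0014,0.002],[-0.04,0.0029,0.004],[-0.04,0.0029,0.004],[-0.04,0.0029,0.004],[-0.04,0.0029,0.004],[-0.04,0.0029,0.004],[-0.035,0.0025,0.003],[-0.02,0.0013,0.002],[0,0,0],[0,0,0],[0,0,0]], "delta_rot": [[0,0,0],[0,0,0],[0,0,0],[0,0,0],[0,0,0],[0,0,0],[0,0,0],[0,0,0],[0,0,0],[0,0,0],[0,0,0]], "grip": [1,1,1,1,1,1,1,1,1,1,1]}}

```text
clock: 38.9
tool_pos: [0.5118, -0.1012, 0.2699]
eef_rot: [0.766, 0.643, 0.0, -0.0]
contact_force: [-1.1, -0.4, -0.2]
opening: 0.999
finger_force: 0.0
```

```bash
python3 d.py -10.1  .5118 -.1022 .27 .5118 -.1022 .154
```

```text
turn [ 0.  -0.   0.1] tcp [ 0.5118 -0.1012  0.2699] open 0.999 t 38.9 q [ 0.12  0.6  -0.03  1.92  0.02  0.63 -0.09] F [-1.1 -0.4 -0.2]
leg [-0.9  0.1 -0.1]
leg [  0.   0. 116.]
```

Request:
{"fn": "play_rows", "kwargs": {"translation": [[0,0,0.02],[0,0,0.03],[0,0,0.03],[0,0,0.024],[0,0,0.012],[0,0,0],[0,0,0],[0,0,0],[0,0,0],[0,0,0],[0,0,0],[0,0,0],[0,0,0],[0,0,0],[0,0,-0.005],[0,0,-0.005]], "delta_rot": [[0,0,0],[0,0,0],[0,0,0],[0,0,0],[0,0,0],[0,0,0],[0,0,0],[0,0,0],[0,0,0],[0,0,0],[0,0,0],[0,0,0],[0,0,0],[0,0,0],[0,0,0],[0,0,0]], "grip": [1,1,1,1,1,1,1,0.5,0.3,0.15,-1,-1,-1,-1,-1,-1], "squeeze": 18}}

```text
clock: 40.9
tool_pos: [0.5115, -0.1024, 0.1639]
eef_rot: [0.767, 0.642, -0.0, -0.0]
contact_force: [-0.4, -0.3, -2.2]
opening: 0.531
finger_force: 18.0
```

```bash
python3 d.py -10.1  .5118 -.1022 .154
```

```text
turn [-0. -0. -0.] tcp [ 0.5115 -0.1024  0.1639] open 0.531 t 40.9 q [ 0.12  0.78 -0.02  1.99  0.04  0.37 -0.11] F [-0.4 -0.3 -2.2]
leg [0.2 0.2 9.9]
```

Request:
{"fn": "play_rows", "kwargs": {"translation": [[0,0,-0.015],[0,0,-0.03],[0,0,-0.03],[0,0,-0.02],[0,0,-0.01],[0,0,0],[0,0,0],[0,0,0],[0,0,0]], "delta_rot": [[0,0,0],[0,0,0],[0,0,0],[0,0,0],[0,0,-6.9],[0,0,-6],[0,0,-7],[0,0,-7],[0,0,0]], "grip": [-1,-1,-1,-1,-1,-1,-1,-1,-1]}}

```text
clock: 42.02
tool_pos: [0.5114, -0.1027, 0.2695]
eef_rot: [0.597, 0.802, 0.0, 0.0]
contact_force: [-0.1, 1.2, -3.1]
opening: 0.527
finger_force: 18.0
```

```bash
python3 d.py 16.8  .5631 .0958 .27 .5631 .0958 .155
```

```text
turn [ 0.   0.  -0.1] tcp [ 0.5114 -0.1027  0.2695] open 0.527 t 42.02 q [ 0.21  0.6  -0.17  1.91  0.16  0.64  0.24] F [-0.1  1.2 -3.1]
leg [175.1 106.8  -0.5]
leg [  0.   0. 115.]
```

Request:
{"fn": "play_rows", "kwargs": {"translation": [[0.02,0.0122,0],[0.034,0.0207,0],[0.034,0.0207,0],[0.034,0.0207,0],[0.034,0.0207,0],[0.019,0.0118,0],[0,0,0],[0,0,0],[0,0,0]], "delta_rot": [[0,0,0],[0,0,0],[0,0,0],[0,0,0],[0,0,0],[0,0,0],[0,0,0],[0,0,0],[0,0,0]], "grip": [-1,-1,-1,-1,-1,-1,-1,-1,-1]}}

```text
clock: 43.15
tool_pos: [0.5633, 0.0939, 0.2689]
eef_rot: [0.598, 0.802, -0.001, 0.0]
contact_force: [0.6, -0.3, -2.7]
opening: 0.523
finger_force: 18.0
```

```bash
python3 d.py 16.8  .5631 .0958 .27 .5631 .0958 .155
```

```text
turn [-0.   0.1 -0.2] tcp [0.5633 0.0939 0.2689] open 0.523 t 43.15 q [-0.17  0.66 -0.13  1.77  0.12  0.72 -0.07] F [ 0.6 -0.3 -2.7]
leg [ 1.8  0.4 -1.1]
leg [  0.   0. 115.]
```

Request:
{"fn": "play_rows", "kwargs": {"translation": [[0.001,0,0.02],[0,0,0.03],[0,0,0.025],[0,0,0.018],[0,0,0.008],[0,0,0.005],[0,0,0.004],[0,0,0.002],[0,0,0.001],[0,0,0],[0,0,0]], "delta_rot": [[0,0,0],[0,0,0],[0,0,0],[0,0,0],[0,0,0],[0,0,0],[0,0,0],[0,0,0],[0,0,0],[0,0,0],[0,0,0]], "grip": [-1,-1,-1,-1,-1,-1,-1,-1,-1,-1,-1]}}

```text
clock: 44.52
tool_pos: [0.5633, 0.0969, 0.156]
eef_rot: [0.597, 0.803, 0.0, 0.0]
contact_force: [0.2, 0.9, -2.5]
opening: 0.53
finger_force: 18.0
```

```bash
python3 d.py 16.8  .5631 .0958 .155
```

```text
turn [ 0. -0. -0.] tcp [0.5633 0.0969 0.156 ] open 0.53 t 44.52 q [-0.19  0.83 -0.1   1.85  0.16  0.47 -0.11] F [ 0.2  0.9 -2.5]
leg [-1.  -0.5  1. ]
```

Request:
{"fn": "play_rows", "kwargs": {"translation": [[0,0,0.001],[0,0,0],[0,0,0],[0,0,0],[0,0,0],[0,0,0],[0,0,0],[0,0,0],[0,0,-0.02],[0,0,-0.03],[0,0,-0.04],[0,0,-0.04],[0,0,-0.02],[-0.04,0,0],[-0.04,0,0],[-0.04,0,0],[-0.04,0,0],[-0.04,0,0],[0,0,0],[0,0,0]], "delta_rot": [[0,0,0],[0,0,0],[0,0,0],[0,0,0],[0,0,0],[0,0,0],[0,0,0],[0,0,0],[0,0,0],[0,0,0],[0,0,0],[0,0,0],[0,0,0],[0,0,0],[0,0,0],[0,0,0],[0,0,0],[0,0,0],[0,0,0],[0,0,0]], "grip": [-1,-1,0.15,0.3,0.6,1,1,1,1,1,1,1,1,1,1,1,1,1,1,1]}}

```text
clock: 47.02
tool_pos: [0.6206, -0.0937, 0.3046]
eef_rot: [0.596, 0.803, 0.0, -0.001]
contact_force: [0.3, 0.5, 0.0]
opening: 0.999
finger_force: 0.0
```

Run:
```python
from plant import r
import cv2
a=r.snapshot("top");b=r.snapshot("side")
A=cv2.resize(a[130:240,60:260],None,fx=3,fy=3);B=cv2.resize(b[40:220,150:350],None,fx=1.83333,fy=1.83333)
cv2.imwrite("pics/e_top.png",A);cv2.imwrite("pics/e_side.png",cv2.resize(b[40:220,150:350],None,fx=3,fy=3))
print(r.get_state()["clock"])
```

```text
47.125
```

View pics/e_top.png

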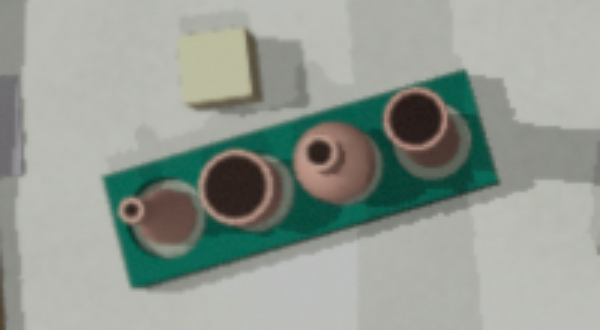

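View pics/e_side.png

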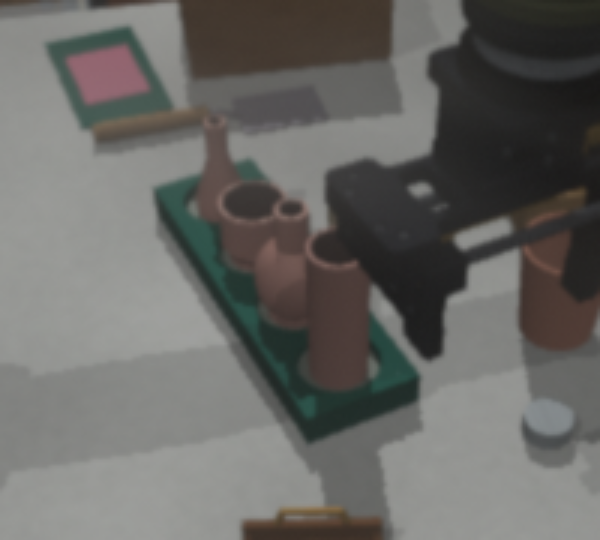

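All four vases stand upright in their wells. Top-crop rims are at cone (131,209), pot (237,188), ball (321,152) and tube (416,120). I'll check these numbers against the well centres before handing in.

Run:
```python
from plant import r
from h import *
T=r.get_calibration("top");S=r.get_calibration("side")
f=lambda p,x,y:np.array([x+(p[0]+.5)/3-.5,y+(p[1]+.5)/3-.5])
th=np.radians(16.84)
for n,a,b,z,y in(("cone",(131,209),(216,122),.112,117),("pot",(237,188),(252,204),.078,39),("ball",(321,152),(291,208),.125,-39),("tube",(416,120),None,.145,-117)):
    g=lambda p:((R.from_euler("z",-th).apply(np.r_[p,0]-[.5292,.2078,0]))[:2]*1000-[0,y]).round(1)
    print(n,"top",g(onplane(T,f(a,60,130),z)), b and ("side",g(onplane(S,f(b,150,40),z)),"z",tri([(T,f(a,60,130)),(S,f(b,150,40))])[0][2].round(4)))
```

```text
cone top [ 2.  -0.2] ('side', array([ 1.8, -1.9]), 'z', np.float64(0.1105))
pot top [-0.4  1.8] ('side', array([-1.3, -0.4]), 'z', np.float64(0.0757))
ball top [ 0.2 -0.4] ('side', array([0.6, 1.9]), 'z', np.float64(0.1271))
tube top [-0.3  0.2] None
```

All vases are within about 2 mm of their well centres, and the heights measured for the cone, pot and ball fit feet on the floor. Handing in.

```bash
python3 -c "
from plant import r
print(r.finish_job())"
```

```text
the job is handed in; nothing more can be done
None
```

All four vases are upright in the display rack's wells in mirrored order, within about 2 mm of the well centres, and I handed the job in at about 47 s; no verdict came back.

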